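# Stop the carving stand rocking by its slack levelling screw

### The arm

A 6-joint arm with a two-finger parallel gripper is mounted at the origin on the work surface. World frame = base frame: x ahead of the robot, y to its left, z up, the work surface at z = 0. Lengths are in m, angles in rad, forces in N, time in s.
With the tool pointing down it reaches from about 0.225 to 0.875 m from the base axis. Payload 3.4 kg.
Tool frame: the origin (TCP) lies midway between the tips of the shut fingers; the grasp point (between the pads) lies behind it (manip.grip_point_offset is the z of the grasp point in the tool frame, in m); z points along the fingers, x is the direction in which the jaws open and shut, and the axes are right-handed (so a half turn about z gives the same grasp; the last joint's range is limited). The gripper opens to 85 mm and grips with 20 to 120 N. Pads are 22 mm wide; open, the fingers measure 114 mm over their backs; the gripper's body (76 mm by 85 mm) begins 54 mm behind the grasp point. The pads swing forward as they close: fully open they stand 13 mm farther back than shut.
Start: joints at [1.091, 0.276, 1.505, -0, 1.361, -0.121], TCP at [0.202, 0.538, 0.191] pointing down, gripper open.
Joint ranges: [-2.89, 2.89], [-0.75, 2.08], [0.22, 2.7], [-1.18, 4.32], [0.11, 2.71], [-2.7, 2.7]. Speed limits (rad/s): [2.57, 2.57, 3.14, 3.14, 3.14, 3.14].

### API

Orientations are given as a unit quaternion [w, x, y, z].
In Python, from rig import manip, eyes, recognise, regions_of, mark_of gives the robot as it stands.
- The arm moves only by the shell command python3 -m inch 'ROWS' [FORCE]. ROWS is JSON, a list of rows, each a list of 5 numbers: the gripper command: -1 is shut, 1 is fully open, values between are in proportion, then the shift along the tool's x, y, z in mm, then the turn about the tool's z in degrees. A call has 1 to 20 rows; each row shifts and turns the pose as measured when the row begins, along the tool's axes as they then stand; what a row does not reach is not made up. A row lasts 1/12 s, in which the tool goes at most 41.7 mm and 7.16 degrees, less where a joint would pass 70% of its speed; a pose out of reach is approached as far as the arm can. A call with a gripper value outside its range is refused whole. The fingers move at their own pace and stop on an object; FORCE is the grip in N (left out, the last holds). Time passes only in rows, so rows that do not move let the fingers close. It gives the time, the measured TCP pose, the force and the opening at its end, in the units of the state.
- manip.get_state(): the state, without advancing time (a new reading comes with each control period).
- eyes.get_image(name): name is "scene" or "top" or "wrist"; returns a dict with "frame" (480x640x3 uint8, red, green, blue), "K" (3x3 intrinsics, pixels), "k1" (the pictures are not rectified: a ray, as slopes to the right and down, at radius r is drawn at 1 + k1 r^2 times it, then the intrinsics apply), "rvec" (rotation vector, rad) and "tvec" (3), from world to camera coordinates, as OpenCV has them; the wrist camera has in their place "mount" (4x4, takes a point from camera to tool coordinates, whose origin is the TCP and whose axes are the tool frame's). Camera axes: x right, y down, z forward; pixel columns grow to the right and rows downward; lengths in m; the calibration is good to about 2 mm. A picture is of the moment at which its call begins: read the wrist's pose just before it. There is no depth.
- manip.sign_off(): hands the job in, once; it reports no verdict.
Trained networks look in a picture, given as the dict that the camera call returned (one of the last four; its "shot" number tells which), for a name from the list of things; names that differ only in an ending like _2 or _b are one class to them, and where a whole thing is asked for, a point or a joint stands for the part that bears it (a point fixed in the world has none). Each returns a list of dicts, best first, with "confidence" (0 to 1); they miss things now and then, are a little off and sometimes report something else, mostly with a low value. They report only what shows in the picture. A call takes as long as a camera call.
- recognise(picture, target): "bbox" ([left, top, width, height] in pixels, round what is visible of it).
- regions_of(picture, target): "mask" (480x640 bool, what is visible of it) and "bbox" ([left, top, width, height] in pixels, round what is visible of it).
- mark_of(picture, target): "point" ([row, column] in pixels: a listed point, or the origin of a listed thing).
The state is a dict: "clock": time; "qpos": joint angles; "qd": joint speeds; "effort": joint torques, N m; "position": TCP position; "ee_rot": TCP orientation; "contact_force": force on the tool from outside, world axes, zero at the start; "moment": the same for the moment, N m; "width": finger opening in m.
Only numpy, scipy, OpenCV 4.12 (cv2) and the standard library are available. Lean on these libraries where they do the work, as an engineer would, in place of code of your own. Each camera call takes 0.05 s, during which the arm holds its last target.

### The job

The carving stand on the bench rocks because one of its four levelling screws has been backed off: its T handle stands askew and a little higher than the other three. Turn that screw clockwise (seen from above) until its handle lies parallel with the other three handles, so that all the feet carry weight, then let go. Do not shove the stand out of its place.

Things in the scene. Friction and masses are not known exactly. Their poses are not given: they have to be found in the camera images.
- stand: Dark steel plate 200 x 200 x 12 mm, top 34 mm above bench, 3 kg, loose, any yaw; wooden panel on its middle, top at 52 mm, with a pencil. Origin under the centre at sole level; x, y along the sides. A levelling screw with steel T handle above and rubber foot below at each corner (70, 70 mm from centre). Slack one at (+70, +70); the others are locked, bars along the stand's x, tops at 96 mm.
- slack_handle (a point): Mid-height of the slack T handle on the screw axis, about 85 mm above bench. Bar 50 mm long (x), 12 thick (y), 30 high (z, 15 each way). At the start 60 to 78 degrees anticlockwise from above of the stand's x; turn it clockwise by that to lie along the stand's x. Steep thread: sinks 4.5 mm per rad in the plate; friction 0.1 N m; stays as left. Nothing else reaches 65 mm height within 90 mm.
- slack_foot: Rubber foot under the slack handle, 34 mm across, 14 mm high; origin at the centre of its sole. Hangs a few mm or less clear of the bench at the start. All feet are springy, about 8 N per mm; with the screw set right each carries about 7 N.
- next_foot: Same rubber foot under the locked screw at (-70, +70) mm on the stand; origin at the centre of its sole. It loses its load if the slack screw is turned much too far.

How it is judged:
By the outcome, as a careful person would: the job done as asked, in the order asked, and still so for the second after the job is handed in, with the robot touching nothing.
It also fails if it takes over 35 s, if anything falls off the work surface, if the arm or the gripper's body presses on something with over 40 N, if the wrist force passes 120 N, or if a joint passes its speed limit or range.

## Working session

There is one attempt and no reset: what is moved stays moved. The work goes in short steps, Python scripts to look and compute and a shell command to move; the robot and the scene stay as the last step left them, time stands still between calls to the robot, and variables do not carry over. Pictures are saved under pics/ and viewed, and the job is handed in when it is done.

```bash
ls; mkdir -p pics
cat > h.py <<'E'
import numpy as np, cv2
from rig import manip, eyes, recognise, regions_of, mark_of
from scipy.spatial.transform import Rotation as R
def rot(q): return R.from_quat([q[1],q[2],q[3],q[0]])
def shot(n):
    s=manip.get_state(); p=eyes.get_image(n)
    if 'mount' in p:
        T=np.eye(4);T[:3,:3]=rot(s['ee_rot']).as_matrix();T[:3,3]=s['position'];T=T@np.array(p['mount'])
        p['_Rwc'],p['_c']=T[:3,:3],T[:3,3]
    else:
        Rm=cv2.Rodrigues(np.array(p['rvec'],float))[0]; p['_Rwc']=Rm.T; p['_c']=-Rm.T@np.array(p['tvec'],float).ravel()
    return p
def D(p): return np.array([p['k1'],0,0,0],float)
def ground(p,uv,z):
    u=cv2.undistortPoints(np.array(uv,float).reshape(-1,1,2),np.array(p['K'],float),D(p)).reshape(-1,2)
    d=np.c_[u,np.ones(len(u))]@p['_Rwc'].T; c=p['_c']
    return c+d*((z-c[2])/d[:,2])[:,None]
def proj(p,P):
    Rm=p['_Rwc'].T; r=cv2.Rodrigues(Rm)[0]; t=-Rm@p['_c']
    return cv2.projectPoints(np.array(P,float).reshape(-1,1,3),r,t,np.array(p['K'],float),D(p))[0].reshape(-1,2)
def save(p,n): cv2.imwrite('pics/'+n,p['frame'][:,:,::-1])
E
python3 - <<'E'
from h import *
s=manip.get_state();print(s,manip.grip_point_offset)
for n in ['scene','top','wrist']:
    p=shot(n);save(p,n+'0.png');print(n,p['_c'])
    for t in ['slack_handle','stand','slack_foot','next_foot']:
        m=mark_of(p,t);print(t,[(np.round(x['point'],1),round(x['confidence'],2)) for x in m[:4]])
        if m and n!='x':
            z={'slack_handle':.085}.get(t,0);print(ground(p,[m[0]['point'][::-1]],z).round(4))
E
```

```text
pics
{'clock': 0.0, 'qpos': array([ 1.09102016e+00,  2.76605471e-01,  1.50617024e+00,  3.93646576e-06,
        1.36070345e+00, -1.20936204e-01]), 'qd': array([-0.00147017, -0.00187646, -0.00037642,  0.00014657,  0.00022392,
        0.0010425 ]), 'effort': array([ 1.12714333e-03, -4.16779876e+01, -2.45799762e+01, -1.58840714e-05,
        1.14422949e-02,  5.94119996e-06]), 'position': array([0.20161312, 0.53783064, 0.19051903]), 'ee_rot': array([ 4.38085163e-04,  8.21945222e-01,  5.69565767e-01, -8.35351692e-04]), 'contact_force': array([0.8607133 , 0.07229148, 0.51284444]), 'moment': array([0.02223731, 0.01325182, 0.02383908]), 'width': 0.0852869021437873} -0.0187
scene [ 0.90768561 -0.16148288  0.59620938]
slack_handle [(array([297.4, 251.9]), 0.56)]
[[ 0.6042 -0.0891  0.085 ]]
stand [(array([276.5, 293.8]), 0.83)]
[[ 0.5509 -0.0037  0.    ]]
slack_foot []
next_foot []
top [0.44569816 0.04216121 0.74122642]
slack_handle [(array([224.4, 408.6]), 0.96)]
[[ 0.6075 -0.0865  0.085 ]]
stand [(array([274.8, 343.7]), 0.62)]
[[ 0.5469 -0.0015  0.    ]]
slack_foot []
next_foot []
wrist [0.13315678 0.56446999 0.37396861]
slack_handle []
stand []
slack_foot []
next_foot []
```

View pics/top0.png

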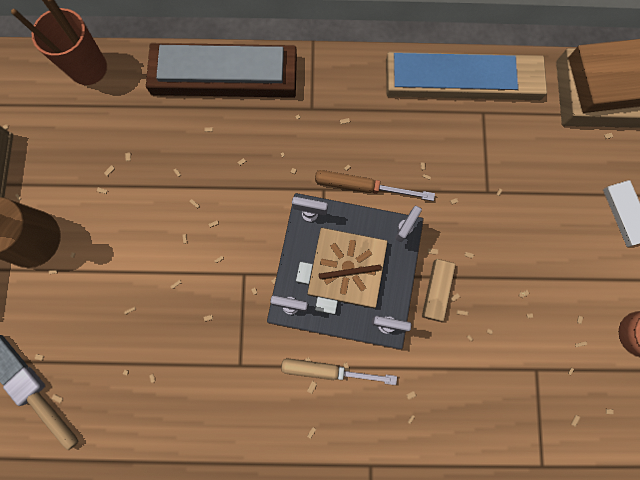

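View pics/scene0.png

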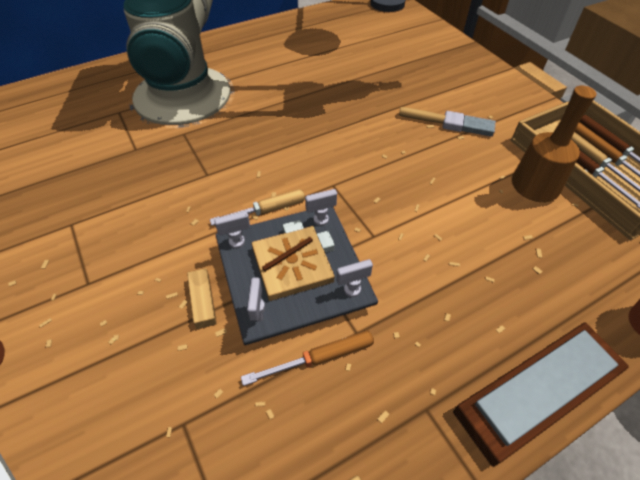

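The top view shows the slack T at about (409,222), standing up and to the right. The three parallel bars are at (310,203), (289,303) and (392,324). Next I'll measure the stand's yaw and the bar angles.

```bash
cat >> h.py <<'E'
def bar(p,uvc,z,r=30,thr=120,name=None):
    # light greyish-lilac bar top near pixel uvc
    f=p['frame'].astype(int); hsv=cv2.cvtColor(p['frame'],cv2.COLOR_RGB2HSV)
    m=((f.min(2)>thr)&(hsv[:,:,1]<50)).astype(np.uint8)
    k=np.zeros_like(m); cv2.circle(k,(int(uvc[0]),int(uvc[1])),r,1,-1); m&=k
    n,l,st,ce=cv2.connectedComponentsWithStats(m)
    i=1+np.argmax(st[1:,4]); pts=np.argwhere(l==i)[:,::-1].astype(float)
    W=ground(p,pts,z)[:,:2].astype(np.float32)
    (c,(w,h),a)=cv2.minAreaRect(W)
    if w<h: w,h=h,w; a+=90
    return np.array(c),w,h,((a+90)%180)-90,len(pts)
E
python3 - <<'E'
from h import *
p=shot('top')
big=cv2.resize(p['frame'][180:360,255:440],None,fx=3.2,fy=3.2,interpolation=cv2.INTER_CUBIC);cv2.imwrite('pics/topc.png',big[:,:,::-1])
for uv,z in [((310,203),.096),((289,303),.096),((392,324),.096),((409,222),.1)]:
    for t in (120,150): print(uv,t,bar(p,uv,z,thr=t))
for t in ['stand','slack_handle']:
    for r in regions_of(p,t)[:2]: print(t,r['bbox'],r['confidence'],r['mask'].sum())
E
```

```text
(310, 203) 120 (array([0.63293666, 0.05245194]), 0.04790501669049263, 0.010073017328977585, 79.34245300292969, 247)
(310, 203) 150 (array([0.63355595, 0.05272434]), 0.04653729125857353, 0.008956660516560078, 79.34165954589844, 209)
(289, 303) 120 (array([0.49715573, 0.07714847]), 0.04791974648833275, 0.012943915091454983, 79.69377136230469, 293)
(289, 303) 150 (array([0.49566573, 0.07767846]), 0.04681498929858208, 0.00931011326611042, 80.35631561279297, 227)
(392, 324) 120 (array([ 0.471917  , -0.06022151]), 0.04820616543292999, 0.012623156420886517, 79.61603546142578, 302)
(392, 324) 150 (array([ 0.47108302, -0.05974995]), 0.04666309803724289, 0.00875739473849535, 79.61705017089844, 230)
(409, 222) 120 (array([ 0.60961187, -0.08256331]), 0.047876808792352676, 0.015703124925494194, -30.493934631347656, 277)
(409, 222) 150 (array([ 0.60853428, -0.08466112]), 0.04616038501262665, 0.00866218563169241, -30.476226806640625, 209)
stand [269.5, 191.2, 155.0, 160.3] 0.7 17933
slack_handle [398.3, 206.6, 20.7, 33.6] 0.75 386
```

```bash
python3 -m inch '[[1,0,0,-41,0],[1,0,0,-30,0]]'
python3 - <<'E'
from h import *
s=manip.get_state();Rm=rot(s['ee_rot']).as_matrix();print(Rm.round(3)); print(Rm.T@(np.array([.6075,-.0865,.25])-s['position'])*1000,s['qpos'])
E
```

```text
clock: 1.07
position: [0.1989, 0.5326, 0.2554]
ee_rot: [0.005, 0.822, 0.57, -0.009]
contact_force: [1.3, 0.3, 1.0]
width: 0.0853
[[ 0.351  0.936 -0.009]
 [ 0.936 -0.351 -0.018]
 [-0.02  -0.002 -1.   ]]
[-435.9136661   600.01062044   12.66430084] [ 1.09090603e+00  2.50420155e-01  1.38424100e+00  4.03732459e-05
  1.52718812e+00 -1.20979425e-01]
```

The stand's x axis points at -100.4° in the world and the slack bar at -30.5°, so it needs about 69.9° clockwise, within the stated 60–78°. The slack axis comes out at (0.608,-0.085) from the image and (0.6087,-0.0855) from the stand geometry, so they agree. Moving over it.

```bash
python3 -m inch '[[1,-24,33,0,0.5],[1,-24,33,0,0.5],[1,-24,33,0,0.5],[1,-24,33,0,0.5],[1,-24,33,0,0.5],[1,-24,33,0,0.5],[1,-24,33,0,0.5],[1,-24,33,0,0.5],[1,-24,33,0,0.5],[1,-24,33,0,0.5],[1,-24,33,0,0.5],[1,-24,33,0,0.5],[1,-24,33,0,0.5],[1,-24,33,0,0.5],[1,-24,33,0,0.5],[1,-24,33,0,0.5],[1,-24,33,0,0],[1,0,0,0,0]]'
cat > tgt.py <<'E'
import sys
from h import *
x,y,z,a=map(float,sys.argv[1:5])
s=manip.get_state();Rm=rot(s['ee_rot']).as_matrix()
print('d mm',(Rm.T@(np.array([x,y,z])-s['position'])*1000).round(1),'tilt',(Rm[:2,2]*57.3).round(2))
ang=np.degrees(np.arctan2(Rm[1,0],Rm[0,0]));d=(ang-a+90)%180-90
print('xang',ang.round(2),'turn',round(d,2),'pos',s['position'].round(4),'t',s['clock'],'F',s['contact_force'].round(1),s['qpos'].round(2))
E
python3 tgt.py .6085 -.085 .2 59.5
```

```text
clock: 2.57
position: [0.5513, -0.0809, 0.2653]
ee_rot: [0.003, 0.859, 0.512, 0.004]
contact_force: [0.6, -0.1, 0.3]
width: 0.0854
d mm [23.5 51.7 65.8] tilt [ 0.55 -0.13]
xang 61.58 turn 2.08 pos [ 0.5513 -0.0809  0.2653] t 2.5667 F [ 0.6 -0.1  0.3] [-0.27  0.21  1.41  0.    1.51 -1.35]
```

```bash
python3 -m inch '[[1,12,26,30,2],[1,12,26,30,0],[1,0,0,5,0],[1,0,0,0,0]]'; python3 tgt.py .6085 -.085 .2 59.5
python3 - <<'E'
from h import *
p=shot('wrist');save(p,'w1.png')
m=mark_of(p,'slack_handle');print(m[:2])
if m: print(ground(p,[m[0]['point'][::-1]],.085))
print(proj(p,[[.6085,-.085,.1],[.6085,-.085,.066]]))
E
```

```text
clock: 2.9
position: [0.6102, -0.0903, 0.2025]
ee_rot: [0.005, 0.87, 0.493, 0.005]
contact_force: [-0.9, 0.2, -0.1]
width: 0.0854
d mm [ 3.7 -4.2  2.4] tilt [ 0.78 -0.22]
xang 59.02 turn -0.48 pos [ 0.6102 -0.0903  0.2025] t 2.9 F [-0.9  0.2 -0.1] [-0.26  0.33  1.41 -0.    1.4  -1.29]
[{'point': [209.7, 310.4], 'confidence': 0.73}, {'point': [89.1, 358.4], 'confidence': 0.51}]
[[ 0.60740344 -0.08754307  0.085     ]]
[[314.32724556 214.12264561]
 [313.74293412 203.62866064]]
```

View pics/w1.png

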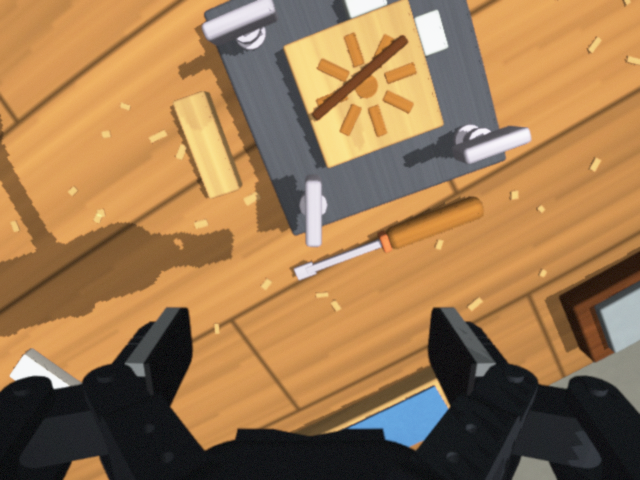

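The wrist view shows the slack bar at (314,212), nearly upright and so aligned between the jaws. Its predicted pixel was (314,214). Refining the angle and centre from this picture.

```bash
python3 - <<'E'
from h import *
p=shot('wrist')
for uv,z in [((314,212),.1),((497,146),.096),((239,18),.096)]:
    for t in (150,180,): print(uv,t,bar(p,uv,z,r=42,thr=t))
E
python3 tgt.py .608 -.0853 .2 59.5
```

```text
(314, 212) 150 (array([ 0.60890704, -0.08359849]), 0.0481339767575264, 0.014312793500721455, -31.124370574951172, 1063)
(314, 212) 180 (array([ 0.60921144, -0.08377272]), 0.04742319509387016, 0.012890622951090336, -31.083282470703125, 956)
(497, 146) 150 (array([0.63289285, 0.05138399]), 0.04789305850863457, 0.010876048356294632, 79.787841796875, 994)
(497, 146) 180 (array([0.63294643, 0.05164011]), 0.047348495572805405, 0.009878125041723251, 79.48991394042969, 893)
(239, 18) 150 (array([ 0.47109571, -0.06041845]), 0.04831337928771973, 0.010654921643435955, 79.81159210205078, 1251)
(239, 18) 180 (array([ 0.47095659, -0.06027328]), 0.04732287675142288, 0.009538877755403519, 79.75934600830078, 1097)
d mm [ 2.8 -4.4  4.9] tilt [ 0.98 -0.27]
xang 59.05 turn -0.45 pos [ 0.6103 -0.09    0.205 ] t 3.05 F [ 0.3  0.4 -0.4] [-0.26  0.32  1.4  -0.    1.4  -1.29]
```

```bash
python3 -m inch '[[1,3.5,-4,20,-0.2],[1,0,0,30,0],[1,0,0,30,0],[1,0,0,0,0]]'; python3 tgt.py .6088 -.0843 .068 59.2
```

```text
clock: 3.38
position: [0.6125, -0.0845, 0.1329]
ee_rot: [0.012, 0.869, 0.495, 0.012]
contact_force: [-1.4, 0.2, -0.7]
width: 0.0854
d mm [-2.4 -5.4 64.8] tilt [ 1.91 -0.51]
xang 59.38 turn 0.18 pos [ 0.6125 -0.0845  0.1329] t 3.3833 F [-1.4  0.2 -0.7] [-0.25  0.36  1.53 -0.    1.22 -1.29]
```

```bash
python3 -m inch '[[1,-1,-2,-41,0],[1,-1,-2,-41,0],[1,0,0,-41,0],[1,0,0,0,0],[1,0,0,0,0]]'; python3 tgt.py .6088 -.0843 .068 59.2
```

```text
clock: 3.8
position: [0.6004, -0.0808, 0.2694]
ee_rot: [0.014, 0.868, 0.496, 0.014]
contact_force: [-0.7, 0.3, -0.7]
width: 0.0854
d mm [ -0.9   1.5 201.6] tilt [ 2.15 -0.57]
xang 59.52 turn 0.32 pos [ 0.6004 -0.0808  0.2694] t 3.8 F [-0.7  0.3 -0.7] [-0.25  0.27  1.33 -0.    1.51 -1.29]
```

```bash
python3 -m inch '[[1,0,0,0,0],[1,0,0,0,0]]' >/dev/null; python3 tgt.py .6088 -.0843 .068 59.2;  python3 -m inch '[[1,0,0,-40,0],[1,0,0,0,0],[1,0,0,0,0]]' >/dev/null; python3 tgt.py .6088 -.0843 .068 59.2;python3 -m inch '[[1,0,0,40,0],[1,0,0,0,0],[1,0,0,0,0]]' >/dev/null; python3 tgt.py .6088 -.0843 .068 59.2
```

```text
d mm [ -2.   -1.  207.2] tilt [ 2.67 -0.7 ]
xang 59.56 turn 0.36 pos [ 0.6011 -0.0806  0.275 ] t 3.9667 F [ 0.5 -0.1  0.6] [-0.25  0.26  1.32 -0.    1.51 -1.29]
d mm [ -0.    6.5 244.6] tilt [ 2.06 -0.54]
xang 59.57 turn 0.37 pos [ 0.5944 -0.0787  0.3122] t 4.2167 F [-0.3  0.  -0.9] [-0.25  0.25  1.25 -0.    1.6  -1.29]
d mm [  1.4  12.  201.1] tilt [ 1.71 -0.45]
xang 59.58 turn 0.38 pos [ 0.5917 -0.0779  0.2687] t 4.4667 F [1.3 0.1 2.1] [-0.25  0.26  1.34 -0.    1.51 -1.29]
```

```bash
python3 -m inch '[[1,0,6,20,0.2],[1,0,0,0,0],[1,0,6,25,0.2],[1,0,0,0,0],[1,0,0,25,0],[1,0,0,0,0]]' >/dev/null; python3 tgt.py .6088 -.0843 .068 59.2
```

```text
d mm [ -2.8 -13.3 143.4] tilt [ 2.88 -0.74]
xang 59.21 turn 0.01 pos [ 0.6145 -0.0869  0.2119] t 4.9667 F [-1.   0.5 -1.7] [-0.25  0.3   1.42  0.    1.37 -1.29]
```

```bash
python3 -m inch '[[1,-15,-25,-20,0],[1,0,0,0,0],[1,0,0,0,0]]' >/dev/null; python3 tgt.py .6088 -.0843 .068 59.2; python3 -m inch '[[1,3,5,4,0],[1,3,5,4,0],[1,3,5,4,0],[1,3,5,4,0],[1,0,0,4,0],[1,0,0,0,0]]' >/dev/null; python3 tgt.py .6088 -.0843 .068 59.2
```

```text
d mm [ 10.5   6.3 172. ] tilt [ 3.4  -0.86]
xang 59.26 turn 0.06 pos [ 0.5879 -0.0875  0.2391] t 5.2167 F [0.8 0.3 0.5] [-0.27  0.25  1.43  0.    1.4  -1.3 ]
d mm [ -5.7 -23.  156.9] tilt [ 4.09 -1.02]
xang 59.31 turn 0.11 pos [ 0.6202 -0.0883  0.2262] t 5.7167 F [-0.2 -0.1  0.2] [-0.25  0.29  1.4   0.    1.38 -1.29]
```

```bash
python3 -m inch '[[1,0,0,0,0],[1,0,0,0,0],[1,0,0,0,0],[1,0,0,0,0]]' >/dev/null; python3 tgt.py .6088 -.0843 .068 59.2; python3 -m inch '[[1,0,0,-41,0]]' >/dev/null; python3 tgt.py .6088 -.0843 .068 59.2;python3 -m inch '[[1,0,0,-41,0]]' >/dev/null; python3 tgt.py .6088 -.0843 .068 59.2; python3 -m inch '[[1,0,0,0,0]]' >/dev/null; python3 tgt.py .6088 -.0843 .068 59.2
```

```text
d mm [ -5.4 -21.4 154.6] tilt [ 3.82 -0.95]
xang 59.31 turn 0.11 pos [ 0.6195 -0.088   0.2238] t 6.05 F [-1.  -0.2  0. ] [-0.25  0.3   1.4   0.    1.38 -1.29]
d mm [ -2.2 -10.9 186.9] tilt [ 2.68 -0.66]
xang 59.29 turn 0.09 pos [ 0.6105 -0.0858  0.2552] t 6.1333 F [-0.1  0.2 -1.1] [-0.25  0.28  1.34  0.    1.47 -1.29]
d mm [ -1.4  -8.3 227.4] tilt [ 2.42 -0.59]
xang 59.28 turn 0.08 pos [ 0.607  -0.085   0.2956] t 6.2167 F [ 0.  -0.4  0.7] [-0.25  0.27  1.26  0.    1.57 -1.29]
d mm [ -3.  -13.8 234.7] tilt [ 3.09 -0.77]
xang 59.29 turn 0.09 pos [ 0.6095 -0.0857  0.3031] t 6.3 F [ 1.3 -0.4  1. ] [-0.25  0.27  1.25  0.    1.57 -1.29]
```

```bash
python3 -m inch '[[1,0,0,0,0],[1,0,0,0,0],[1,0,0,40,0],[1,0,0,0,0],[1,0,0,0,0]]' >/dev/null; python3 tgt.py .6088 -.0843 .068 59.2; python3 -m inch '[[1,0,0,-40,0],[1,0,0,0,0],[1,0,0,0,0]]' >/dev/null; python3 tgt.py .6088 -.0843 .068 59.2;python3 -m inch '[[1,0,0,40,0],[1,0,0,0,0],[1,0,0,0,0]]' >/dev/null; python3 tgt.py .6088 -.0843 .068 59.2
```

```text
d mm [ -1.8 -10.6 193.5] tilt [ 3.01 -0.75]
xang 59.27 turn 0.07 pos [ 0.6086 -0.0856  0.2618] t 6.7167 F [0.4 0.1 2.1] [-0.25  0.27  1.34  0.    1.48 -1.29]
d mm [1.400e+00 1.000e-01 2.289e+02] tilt [ 1.97 -0.48]
xang 59.26 turn 0.06 pos [ 0.6001 -0.0835  0.2967] t 6.9667 F [-0.4  0.2 -1.3] [-0.25  0.26  1.27  0.    1.57 -1.29]
d mm [  0.3  -3.5 193. ] tilt [ 2.45 -0.61]
xang 59.27 turn 0.07 pos [ 0.6034 -0.0843  0.261 ] t 7.2167 F [1.2 0.2 1.5] [-0.25  0.27  1.34  0.    1.48 -1.29]
```

```bash
python3 -m inch '[[1,0,0,-40,0],[1,0,0,0,0],[1,0,0,0,0],[1,0,0,0,0],[1,0,0,-40,0],[1,0,0,0,0],[1,0,0,0,0]]' >/dev/null; python3 tgt.py .6088 -.0843 .068 59.2;python3 -m inch '[[1,0,0,40,0],[1,0,0,0,0],[1,0,0,0,0],[1,0,0,0,0]]' >/dev/null; python3 tgt.py .6088 -.0843 .068 59.2
```

```text
d mm [ -2.5 -13.1 282.6] tilt [ 3.38 -0.85]
xang 59.28 turn 0.08 pos [ 0.6046 -0.0846  0.3509] t 7.8 F [ 0.2 -0.6 -1.7] [-0.25  0.25  1.16  0.    1.67 -1.29]
d mm [ -3.6 -16.7 246.9] tilt [ 3.85 -0.97]
xang 59.3 turn 0.1 pos [ 0.6084 -0.0855  0.3155] t 8.1333 F [0.  0.1 0. ] [-0.25  0.25  1.24  0.    1.58 -1.29]
```

```bash
cat > settle.py <<'E'
from h import *
import sys
for i in range(int(sys.argv[1])): eyes.get_image('top')
E
python3 settle.py 4; python3 tgt.py .6088 -.0843 .068 59.2; python3 -m inch '[[1,0,0,-41,0],[1,0,0,0,0]]' >/dev/null; python3 tgt.py .6088 -.0843 .068 59.2; python3 settle.py 4;  python3 tgt.py .6088 -.0843 .068 59.2;python3 -m inch '[[1,0,0,41,0]]' >/dev/null;python3 settle.py 4;  python3 tgt.py .6088 -.0843 .068 59.2
```

```text
d mm [ -4.3 -19.1 248.4] tilt [ 4.1  -1.04]
xang 59.3 turn 0.1 pos [ 0.6096 -0.0858  0.3172] t 8.3333 F [-0.5  0.  -0.8] [-0.25  0.25  1.24  0.    1.58 -1.29]
d mm [ -3.  -14.7 286.5] tilt [ 3.72 -0.94]
xang 59.29 turn 0.09 pos [ 0.6043 -0.0845  0.3548] t 8.5 F [0.5 0.3 3.3] [-0.25  0.25  1.16  0.    1.67 -1.29]
d mm [ -1.2  -8.4 278.9] tilt [ 3.   -0.75]
xang 59.28 turn 0.08 pos [ 0.602  -0.0839  0.3469] t 8.7 F [-0.7 -0.5 -0.3] [-0.25  0.25  1.17  0.    1.67 -1.29]
d mm [ -1.   -7.9 237.6] tilt [ 2.91 -0.73]
xang 59.28 turn 0.08 pos [ 0.6041 -0.0845  0.3057] t 8.9833 F [-0.5 -0.1  0.7] [-0.25  0.26  1.25  0.    1.58 -1.29]
```

The model holds: an up row followed at once by a zero row removes 1.1° of tilt, and a single row followed by settling is neutral. Repeating.

```bash
for i in 1 2; do :; done
python3 -m inch '[[1,0,0,-41,0],[1,0,0,0,0]]' >/dev/null; python3 settle.py 4; python3 -m inch '[[1,0,0,41,0]]' >/dev/null;python3 settle.py 3; python3 -m inch '[[1,0,0,-41,0],[1,0,0,0,0]]' >/dev/null; python3 settle.py 4; python3 tgt.py .6088 -.0843 .068 59.2; python3 -m inch '[[1,0,0,41,0]]' >/dev/null;python3 settle.py 3;python3 -m inch '[[1,0,0,41,0]]' >/dev/null;python3 settle.py 3; python3 tgt.py .6088 -.0843 .068 59.2
```

```text
d mm [  4.9  11.9 262.8] tilt [ 0.68 -0.16]
xang 59.24 turn 0.04 pos [ 0.5929 -0.0817  0.3306] t 9.95 F [-0.7 -0.4 -0.6] [-0.25  0.26  1.19  0.    1.68 -1.29]
d mm [  6.5  17.  179.5] tilt [0.06 0.  ]
xang 59.24 turn 0.04 pos [ 0.5907 -0.0812  0.2474] t 10.4167 F [-0.6  0.2  1.2] [-0.25  0.28  1.36  0.    1.5  -1.29]
```

Tilt is gone. Descending in single rows with settling.

```bash
python3 settle.py 1; python3 -m inch '[[1,6.5,17,35,0]]' >/dev/null;python3 settle.py 4; python3 tgt.py .6088 -.0843 .068 59.2; python3 -m inch '[[1,0,0,40,0]]' >/dev/null;python3 settle.py 4; python3 tgt.py .6088 -.0843 .068 59.2
```

```text
d mm [ -1.6  -5.6 149.5] tilt [ 0.57 -0.13]
xang 59.24 turn 0.04 pos [ 0.6129 -0.0854  0.2176] t 10.75 F [ 0.3 -0.4  0.1] [-0.25  0.32  1.37  0.    1.44 -1.28]
d mm [ -1.8  -6.1 111.3] tilt [ 0.64 -0.15]
xang 59.24 turn 0.04 pos [ 0.6137 -0.0856  0.1794] t 11.0333 F [-0.2  0.3 -0.4] [-0.25  0.34  1.44  0.    1.35 -1.28]
```

```bash
python3 -m inch '[[1,-2,-5,36,0]]' >/dev/null;python3 settle.py 4; python3 tgt.py .6088 -.0843 .068 59.2
python3 - <<'E'
from h import *
p=shot('wrist');save(p,'w2.png');print(proj(p,[[.6088,-.0843,.1]]))
E
```

```text
d mm [-0.1 -2.  77.2] tilt [ 0.73 -0.17]
xang 59.24 turn 0.04 pos [ 0.6095 -0.085   0.1452] t 11.3167 F [-0.2  0.3  0.4] [-0.25  0.36  1.5   0.    1.27 -1.29]
[[309.72249052 243.58791681]]
```

View pics/w2.png

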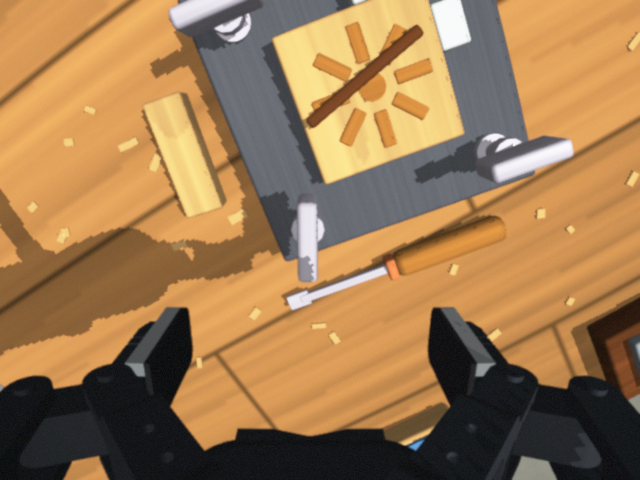

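The bar at (308,238) sits between the jaws (mid-column 310) and parallel to the pads, matching the prediction of (310,244). Descending.

```bash
python3 -m inch '[[1,0,-2,38,0]]' >/dev/null;python3 settle.py 4; python3 -m inch '[[1,0,0,37,0]]' >/dev/null;python3 settle.py 4; python3 tgt.py .6088 -.0843 .068 59.2
```

```text
d mm [-0.8 -2.2  5.4] tilt [ 0.91 -0.22]
xang 59.25 turn 0.05 pos [ 0.611  -0.0848  0.0735] t 11.9333 F [1.2 0.  0.9] [-0.25  0.41  1.6   0.    1.11 -1.28]
```

```bash
python3 -m inch '[[1,-0.8,-2.2,4,0]]' 20 >/dev/null;python3 settle.py 3; python3 tgt.py .6088 -.0843 .068 59.2; python3 -m inch '[[-1,0,0,0,0]]' 20;python3 settle.py 12; python3 tgt.py .6088 -.0843 .068 59.2; python3 -c "
from h import *
print(manip.get_state()['width'])
p=shot('top');save(p,'t2.png');p=shot('wrist');save(p,'w3.png')"
```

```text
d mm [-0.1 -0.6  2.8] tilt [ 1.02 -0.25]
xang 59.25 turn 0.05 pos [ 0.6094 -0.0845  0.0708] t 12.1667 F [-0.3  0.7  0.4] [-0.25  0.41  1.61  0.    1.1  -1.29]
clock: 12.25
position: [0.6097, -0.0846, 0.0717]
ee_rot: [0.007, 0.869, 0.494, 0.007]
contact_force: [0.8, 0.1, 0.5]
width: 0.0753
d mm [-0.1 -0.5  2.7] tilt [ 1.01 -0.24]
xang 59.25 turn 0.05 pos [ 0.6093 -0.0845  0.0707] t 12.85 F [-0.3  0.4  0.1] [-0.25  0.41  1.61  0.    1.1  -1.29]
-5.9522260858483316e-05
```

View pics/w3.png

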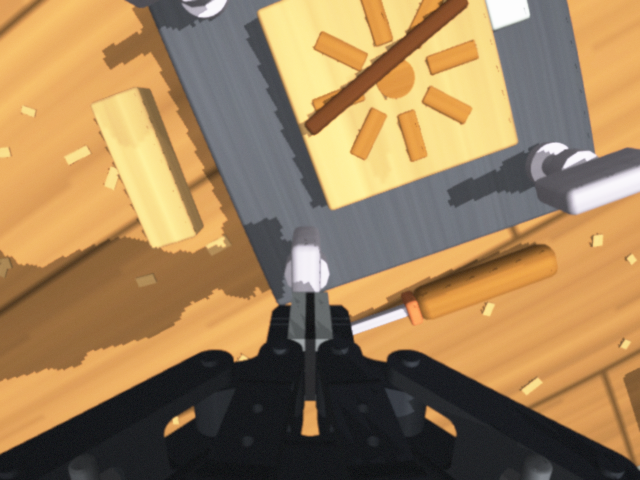

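Run:
```python
from h import *
s=manip.get_state();Rm=rot(s['ee_rot']).as_matrix();P=s['position']
p=shot('wrist');print(P,s['width'],s['contact_force'])
print('tcp',proj(p,[P,P+Rm@[0,0,-.0187]]))
print('bar axis',proj(p,[[.6088,-.0843,z] for z in (.07,.085,.1)]))
print(np.array(p['mount']).round(3))
for n in ['top','scene']:
    q=shot(n);c=proj(q,[[.6088,-.0843,.085]])[0].astype(int);print(c)
    f=q['frame'][max(0,c[1]-70):c[1]+70,c[0]-90:c[0]+90];cv2.imwrite(f'pics/{n}z.png',cv2.resize(f,None,fx=4,fy=4,interpolation=2)[:,:,::-1])
    m=mark_of(q,'slack_handle');print(n,m[:2], ground(q,[m[0]['point'][::-1]],.085) if m else 0)
```

```text
[ 0.60936001 -0.08452565  0.07075521] -0.0001326075749333336 [-0.40662944 -0.26998078 -0.09127711]
tcp [[309.56101898 275.07676471]
 [309.51401765 291.13084664]]
bar axis [[309.36176436 273.31903713]
 [309.48984746 286.31298047]
 [309.63956845 301.48596637]]
[[ 1.    -0.    -0.001  0.   ]
 [ 0.     0.958  0.288 -0.074]
 [ 0.001 -0.288  0.958 -0.183]
 [ 0.     0.     0.     1.   ]]
[406 223]
top [] 0
[256 298]
scene [{'point': [296.3, 254.9], 'confidence': 0.92}] [[ 0.60455674 -0.08500903  0.085     ]]
```

View pics/scenez.png

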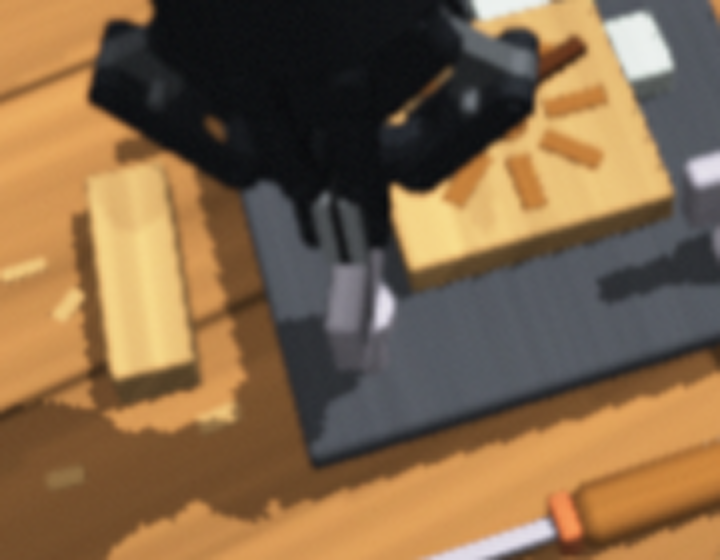

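View pics/topz.png

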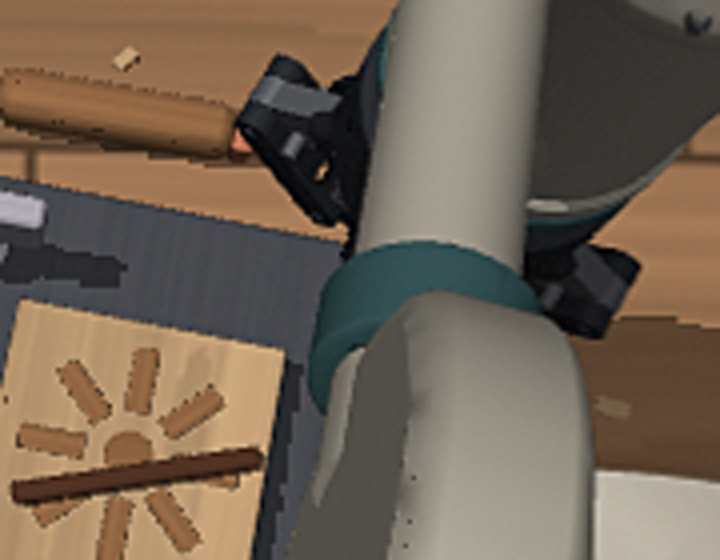

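Run:
```python
from h import *
f=cv2.imread('pics/w3.png')[210:430,220:400];cv2.imwrite('pics/w3z.png',cv2.resize(f,None,fx=2.7,fy=2.7,interpolation=2))
```

```text
(no output)
```

View pics/w3z.png

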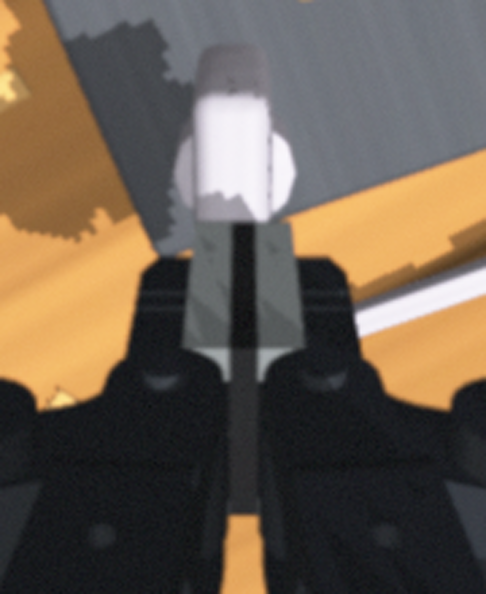

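Run:
```python
from h import *
s=manip.get_state();Rm=rot(s['ee_rot']).as_matrix();P=s['position'];print(s['width'],s['clock'])
p=shot('wrist')
for z in (0,-.0187,-.03):
  for y in (-.011,.011):
    print('pad',z,y,proj(p,[P+Rm@[x,y,z] for x in (-.006,.006)]).round(0).tolist())
b=np.radians(-30.8);d=np.array([np.cos(b),np.sin(b),0]);n=np.array([-d[1],d[0],0])
for z in (.07,.1):
  for l in (-.025,.025): print('bar',z,l,proj(p,[np.array([.6088,-.0843,z])+l*d+w*n for w in (-.006,.006)]).round(0).tolist())
```

```text
5.207026181658401e-05 13.2
pad 0 -0.011 [[297.0, 253.0], [322.0, 253.0]]
pad 0 0.011 [[297.0, 296.0], [322.0, 296.0]]
pad -0.0187 -0.011 [[295.0, 268.0], [324.0, 268.0]]
pad -0.0187 0.011 [[296.0, 314.0], [323.0, 314.0]]
pad -0.03 -0.011 [[295.0, 278.0], [324.0, 278.0]]
pad -0.03 0.011 [[295.0, 326.0], [324.0, 326.0]]
bar 0.07 -0.025 [[296.0, 223.0], [322.0, 223.0]]
bar 0.07 0.025 [[297.0, 319.0], [321.0, 319.0]]
bar 0.1 -0.025 [[294.0, 244.0], [325.0, 244.0]]
bar 0.1 0.025 [[296.0, 354.0], [323.0, 353.0]]
```

Run:
```python
from h import *
s=manip.get_state();Rm=rot(s['ee_rot']).as_matrix();P=s['position'];print(s['width'],s['clock'],P,s['ee_rot'])
q=shot('scene'); f=lambda X:((proj(q,X)-[210,250])*8).round(0).tolist()
for z in (0,-.0187,-.045):
  for y in (-.011,.011):
    print('pad',z,y,f([P+Rm@[x,y,z] for x in (-.006,.006)]))
b=np.radians(-30.8);d=np.array([np.cos(b),np.sin(b),0]);n=np.array([-d[1],d[0],0])
for z in (.07,.1):
  for l in (-.025,.025): print('bar',z,l,f([np.array([.6088,-.0843,z])+l*d+w*n for w in (-.006,.006)]))
print(f([[.6088,-.0843,.034]]))
g=q['frame'][250:330,210:300];cv2.imwrite('pics/sz2.png',cv2.resize(g,None,fx=8,fy=8,interpolation=2)[:,:,::-1])
```

```text
-0.0001502137520011943 13.25 [ 0.60937864 -0.08449916  0.07080031] [0.00627458 0.86925348 0.49428173 0.00667762]
pad 0 -0.011 [[355.0, 377.0], [426.0, 379.0]]
pad 0 0.011 [[340.0, 492.0], [412.0, 494.0]]
pad -0.0187 -0.011 [[342.0, 317.0], [415.0, 319.0]]
pad -0.0187 0.011 [[326.0, 433.0], [401.0, 435.0]]
pad -0.045 -0.011 [[323.0, 228.0], [398.0, 230.0]]
pad -0.045 0.011 [[306.0, 346.0], [383.0, 348.0]]
bar 0.07 -0.025 [[364.0, 305.0], [434.0, 307.0]]
bar 0.07 0.025 [[330.0, 567.0], [404.0, 570.0]]
bar 0.1 -0.025 [[345.0, 209.0], [418.0, 211.0]]
bar 0.1 0.025 [[308.0, 478.0], [385.0, 480.0]]
[[405.0, 536.0]]
```

View pics/sz2.png

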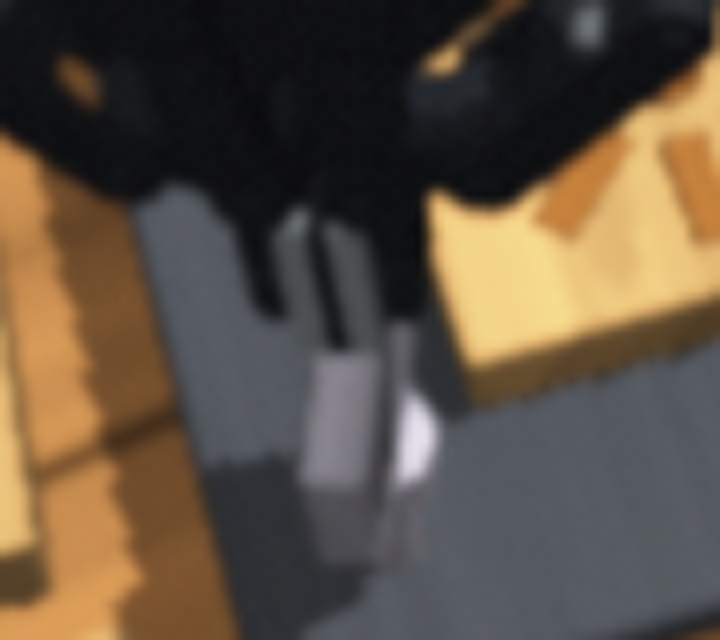

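Run:
```python
from h import *
p=eyes.get_image('wrist');M=np.linalg.inv(np.array(p['mount']))
def pr(X): 
    return cv2.projectPoints(np.array(X,float),cv2.Rodrigues(M[:3,:3])[0],M[:3,3],np.array(p['K'],float),D(p))[0].reshape(-1,2).round(0).tolist()
for z in (0,-.013,-.02,-.03,-.04,-.05,-.06): print(z,pr([[-.0427,-.011,z],[-.0427,.011,z],[.0427,-.011,z]]))
print(manip.get_state()['clock'])
print([a for a in dir(manip) if a[0]!='_'])
```

```text
0 [[219.0, 253.0], [222.0, 296.0], [400.0, 253.0]]
-0.013 [[213.0, 263.0], [217.0, 308.0], [406.0, 263.0]]
-0.02 [[210.0, 268.0], [213.0, 315.0], [409.0, 268.0]]
-0.03 [[204.0, 277.0], [208.0, 326.0], [415.0, 277.0]]
-0.04 [[197.0, 287.0], [202.0, 338.0], [422.0, 287.0]]
-0.05 [[190.0, 299.0], [196.0, 352.0], [429.0, 299.0]]
-0.06 [[182.0, 311.0], [188.0, 367.0], [437.0, 311.0]]
13.35
['MotionError', 'get_state', 'grip_point_offset', 'sign_off']
```

The fingers shut to 0 mm with the bar not between them. Both cameras put the shut pad tips about 45 mm behind the reported TCP. In the wrist view they sit at row 292, where 253 was expected. In the scene view they are at z≈0.116, above the bar top. The earlier open view agrees: its tips at (188,308) match -58 mm, which is 45 mm plus the 13 mm swing. I'll half-open, go lower in steps and check by eye.

```bash
python3 -m inch '[[0,0,0,0,0]]' >/dev/null;python3 settle.py 6; python3 tgt.py .6088 -.0843 .025 59.2;  python3 -m inch '[[0,0,0,20,0]]' ;python3 settle.py 4;python3 tgt.py .6088 -.0843 .025 59.2
python3 - <<'E'
from h import *
print(manip.get_state()['width'])
q=shot('scene');w=shot('wrist')
g=q['frame'][230:330,190:310];a=cv2.resize(g,(480,400),interpolation=2)
b=cv2.resize(w['frame'][200:450,200:420],(352,400),interpolation=2)
cv2.imwrite('pics/c4.png',np.hstack([a,b[:,:310]])[:,:,::-1])
E
```

```text
d mm [-0.4 -1.4 45.8] tilt [ 1.02 -0.24]
xang 59.25 turn 0.05 pos [ 0.6094 -0.0845  0.0708] t 13.7333 F [-0.6  0.   0.1] [-0.25  0.41  1.61  0.    1.1  -1.29]
clock: 13.82
position: [0.6131, -0.0854, 0.0543]
ee_rot: [0.009, 0.869, 0.494, 0.01]
contact_force: [1.5, -0.8, -0.3]
width: 0.0426
d mm [-0.2 -0.8 25.5] tilt [ 0.94 -0.22]
xang 59.25 turn 0.05 pos [ 0.6092 -0.0844  0.0505] t 14.0167 F [ 0.4 -0.9 -0.2] [-0.25  0.43  1.64  0.    1.06 -1.29]
0.04247447009639413
```

View pics/c4.png

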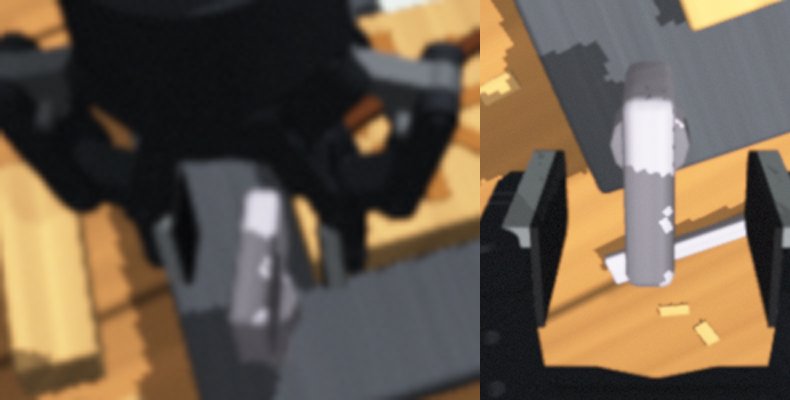

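Scene and wrist views show the half-open jaws straddling the bar, with the bar centred (about 650 against a jaw middle of 655) and the tips near its top. Lowering another 26 mm.

```bash
python3 -m inch '[[0,-0.3,-0.5,25,0]]' 20;python3 settle.py 4;python3 tgt.py .6088 -.0843 .025 59.2; python3 -m inch '[[-1,0,0,0,0]]' 20 >/dev/null; python3 settle.py 8; python3 tgt.py .6088 -.0843 .025 59.2
python3 - <<'E'
from h import *
print(manip.get_state()['width'])
q=shot('scene');w=shot('wrist')
g=q['frame'][230:330,190:310];a=cv2.resize(g,(480,400),interpolation=2)
b=cv2.resize(w['frame'][200:450,200:420],(352,400),interpolation=2)
cv2.imwrite('pics/c5.png',np.hstack([a,b[:,:310]])[:,:,::-1])
E
```

```text
clock: 14.2
position: [0.6149, -0.086, 0.0314]
ee_rot: [0.011, 0.869, 0.494, 0.011]
contact_force: [0.4, 0.0, -0.5]
width: 0.0428
d mm [-0.1 -1.   1.6] tilt [ 1.01 -0.25]
xang 59.25 turn 0.05 pos [ 0.6097 -0.0847  0.0266] t 14.4 F [-0.1  0.2  0.7] [-0.25  0.46  1.67  0.    1.   -1.29]
d mm [ 0.8 -2.   2.4] tilt [ 1.08 -0.37]
xang 59.27 turn 0.07 pos [ 0.6101 -0.086   0.0275] t 14.8833 F [-1.8 -5.3  3. ] [-0.25  0.45  1.66 -0.    1.   -1.29]
0.019348264070550795
```

View pics/c5.png

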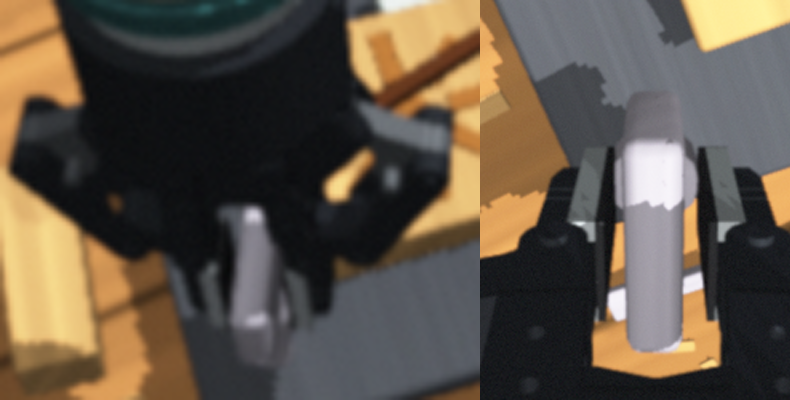

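```bash
python3 settle.py 4; python3 tgt.py .6088 -.0843 .025 59.2
python3 - <<'E'
from h import *
print(manip.get_state()['width'])
q=shot('scene');w=shot('wrist')
g=q['frame'][230:330,190:310];a=cv2.resize(g,(480,400),interpolation=2)
b=cv2.resize(w['frame'][200:450,200:420],(352,400),interpolation=2)
cv2.imwrite('pics/c6.png',np.hstack([a,b[:,:310]])[:,:,::-1])
E
```

```text
d mm [ 0.8 -2.   2.4] tilt [ 1.07 -0.37]
xang 59.27 turn 0.07 pos [ 0.6101 -0.086   0.0274] t 15.1833 F [-2.3 -4.8  3.5] [-0.25  0.45  1.66 -0.    1.   -1.29]
0.019931498331452763
```

View pics/c6.png

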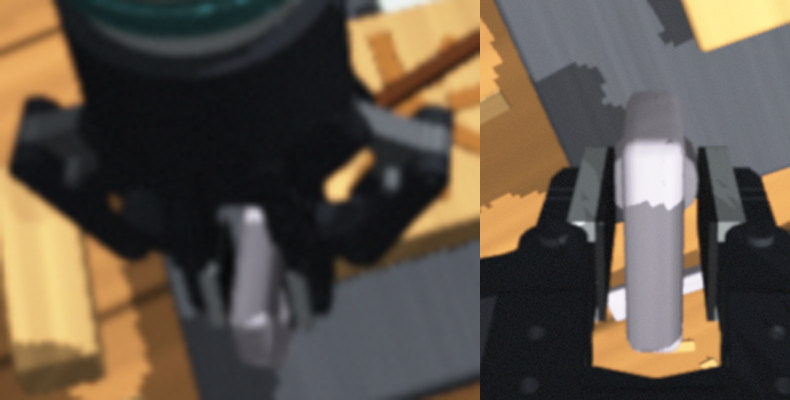

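The jaws stopped at 19.6 mm, not 12. The images show the tips low against the round white hub under the bar. Opening slightly, raising 8 mm and regripping.

```bash
python3 -m inch '[[-0.3,0,0,0,0]]' 20 >/dev/null;python3 settle.py 3;python3 tgt.py .6088 -.0843 .034 59.2; python3 -m inch '[[-0.3,0.3,-1.2,-7,0]]' 20 >/dev/null; python3 settle.py 4; python3 tgt.py .6088 -.0843 .034 59.2;  python3 -m inch '[[-1,0,0,0,0]]' 20 >/dev/null; python3 settle.py 6; python3 tgt.py .6088 -.0843 .034 59.2;python3 - <<'E'
from h import *
print(manip.get_state()['width'])
q=shot('scene');w=shot('wrist')
g=q['frame'][230:330,190:310];a=cv2.resize(g,(480,400),interpolation=2)
b=cv2.resize(w['frame'][200:450,200:420],(352,400),interpolation=2)
cv2.imwrite('pics/c7.png',np.hstack([a,b[:,:310]])[:,:,::-1])
E
```

```text
d mm [ 0.1 -1.8 -6.6] tilt [ 1.11 -0.29]
xang 59.24 turn 0.04 pos [ 0.6104 -0.0853  0.0274] t 15.5167 F [ 0.3 -0.2 -0. ] [-0.25  0.45  1.66 -0.    1.   -1.29]
d mm [-0.7 -0.7  0.8] tilt [ 1.16 -0.28]
xang 59.25 turn 0.05 pos [ 0.6097 -0.0841  0.0348] t 15.8 F [-1.2  0.3  0.4] [-0.25  0.45  1.66  0.    1.02 -1.28]
d mm [ 0.7 -0.7  0.8] tilt [ 1.09 -0.38]
xang 59.28 turn 0.08 pos [ 0.609  -0.0852  0.0348] t 16.1833 F [-3.3 -4.7  3.4] [-0.25  0.44  1.66 -0.    1.02 -1.28]
0.011428764605910913
```

View pics/c7.png

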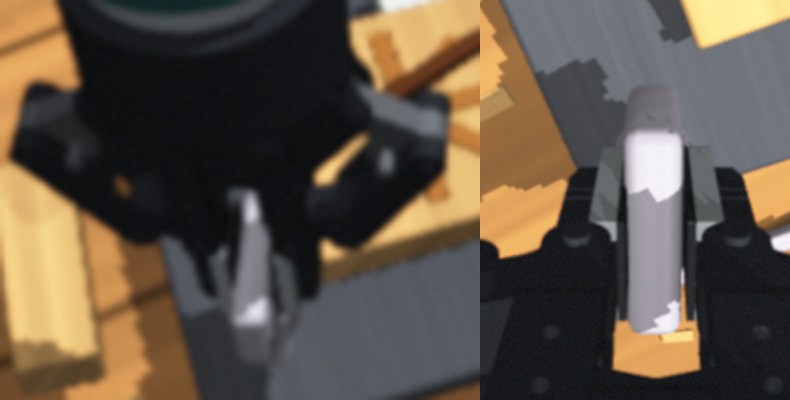

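Gripped at 11.4 mm, the bar's thickness. Now turning clockwise (+ about tool z), following the thread down.

```bash
python3 -m inch '[[-1,0,0,0,0],[-1,0,0,0.4,6],[-1,0,0,0.4,6],[-1,0,0,0.4,6],[-1,0,0,0.4,6]]' ; python3 settle.py 3; python3 tgt.py .6088 -.0843 .034 -10.3; python3 -c "
from h import *
print(manip.get_state()['width'],manip.get_state()['moment'])
p=shot('top');save(p,'t3.png')
w=shot('wrist');save(w,'w8.png')"
```

```text
clock: 16.7
position: [0.6089, -0.0855, 0.0329]
ee_rot: [0.006, 0.956, 0.295, 0.008]
contact_force: [-0.4, -2.0, -0.6]
width: 0.0118
d mm [ 0.6 -0.9 -1.1] tilt [ 1.07 -0.35]
xang 34.7 turn 45.0 pos [ 0.6088 -0.0855  0.0329] t 16.85 F [-1.3 -1.7  1.9] [-0.25  0.45  1.66 -0.    1.01 -0.86]
0.011222957241460007 [-0.56151     0.29888846 -0.14487516]
```

View pics/w8.png

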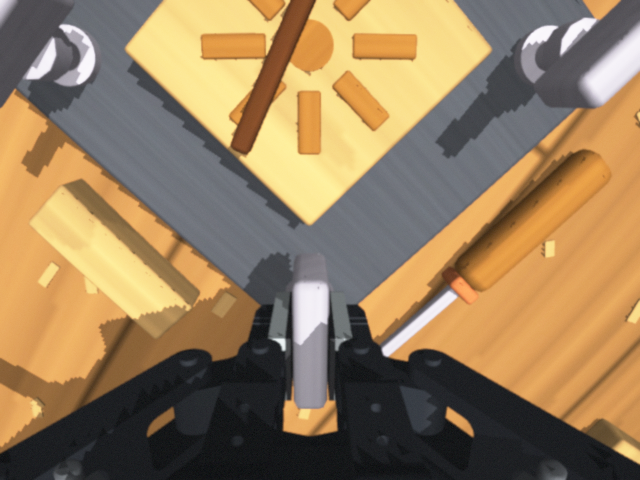

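The bar at (310,330) is turning with the jaws and the stand has stayed put. 45° to go.

```bash
python3 -m inch '[[-1,0,0,0.5,6],[-1,0,0,0.5,6],[-1,0,0,0.5,6],[-1,0,0,0.5,6],[-1,0,0,0.5,6],[-1,0,0,0.5,6],[-1,0,0,0.4,6]]' ; python3 settle.py 4; python3 tgt.py .6088 -.0843 .030 -10.3; python3 -c "
from h import *
print(manip.get_state()['width'],manip.get_state()['moment'])
w=shot('wrist');save(w,'w9.png')
for uv in [(497,146)]: pass"
```

```text
clock: 17.53
position: [0.6088, -0.0847, 0.0311]
ee_rot: [0.002, 0.997, -0.072, 0.009]
contact_force: [-1.4, -1.3, 1.9]
width: 0.0115
d mm [-0.1 -0.4  1. ] tilt [ 1.06 -0.33]
xang -7.88 turn 2.42 pos [ 0.6088 -0.0847  0.031 ] t 17.7333 F [-1.3 -1.3  2.7] [-0.25  0.45  1.66 -0.    1.01 -0.11]
0.011685519727455743 [-0.29804881  0.55844176 -0.14433034]
```

View pics/w9.png

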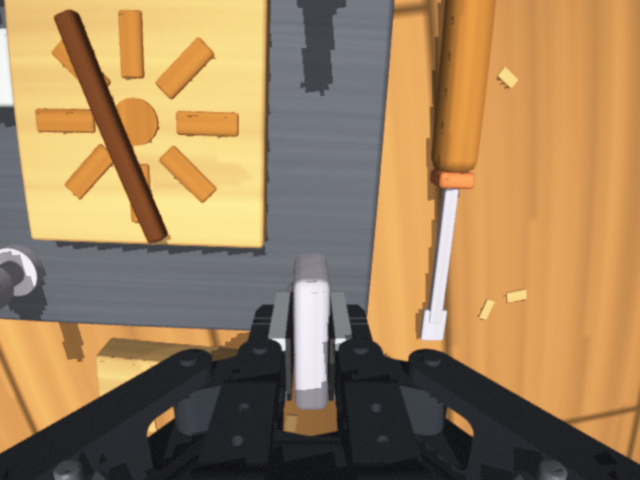

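```bash
python3 -m inch '[[-1,0,0,0.2,2.6]]' >/dev/null; python3 settle.py 4; python3 tgt.py .6088 -.0843 .030 -10.3
python3 - <<'E'
from h import *
p=shot('top');save(p,'t10.png')
E
```

```text
d mm [-0.1 -0.3  0.9] tilt [ 1.07 -0.32]
xang -10.4 turn -0.1 pos [ 0.6089 -0.0846  0.0309] t 18.0667 F [-1.3 -0.1  3.8] [-0.25  0.45  1.66 -0.    1.01 -0.07]
```

View pics/t10.png

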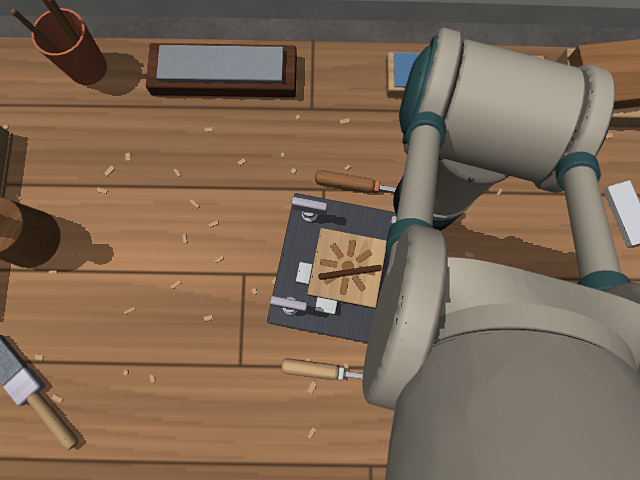

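The top view shows the other handles still at (310,203) and (289,303), as before. Comparing angles before I let go.

```bash
python3 - <<'E'
from h import *
p=shot('top')
for uv in [(310,203),(289,303)]: print(bar(p,uv,.096,thr=150))
E
python3 -m inch '[[-0.4,0,0,0,0]]' >/dev/null; python3 settle.py 4; python3 tgt.py .6088 -.0843 .030 -10.3; python3 -m inch '[[-0.4,0,0,-40,0]]' >/dev/null; python3 settle.py 2; python3 -m inch '[[-0.4,0,0,-40,0]]' >/dev/null; python3 settle.py 3;python3 - <<'E'
from h import *
s=manip.get_state();print(s['clock'],s['position'],s['contact_force'],s['width'])
p=shot('wrist');save(p,'w11.png')
print(proj(p,[[.6088,-.0843,.096],[.633,.052,.096],[.4713,-.06,.096]]))
E
```

```text
(array([0.6331169 , 0.05340085]), 0.046576935797929764, 0.008960462175309658, 79.33714294433594, 212)
(array([0.49550286, 0.07819822]), 0.04679841548204422, 0.008800051175057888, 79.69239044189453, 234)
d mm [-0.2  0.1  0.6] tilt [ 1.08 -0.29]
xang -10.43 turn -0.13 pos [ 0.609  -0.0843  0.0306] t 18.45 F [ 0.5 -0.7  0.4] [-0.25  0.45  1.66 -0.    1.01 -0.07]
18.8667 [ 0.61379318 -0.08487169  0.11547346] [ 0.03662304  0.1313643  -0.16712354] 0.025968210969852912
[[299.14531282 261.8338179 ]
 [295.24451737 -32.33465036]
 [ 38.17853451 266.03825515]]
```

View pics/w11.png

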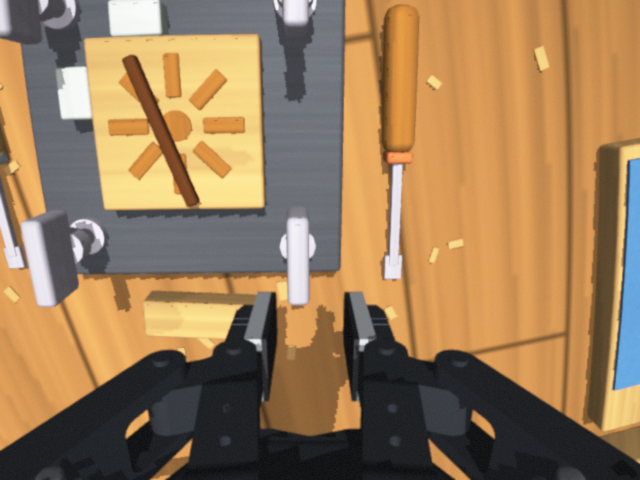

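The handle, now free at (298,255), looks parallel with the bar at (50,258). I'll measure it, then back away for a clear top view.

```bash
python3 - <<'E'
from h import *
p=shot('wrist')
for t in(150,180): print(bar(p,(298,255),.096,r=50,thr=t),bar(p,(50,250),.096,r=50,thr=t))
E
python3 -m inch '[[-0.4,0,0,-41,0],[-0.4,0,0,-41,0],[-0.4,-15,35,-10,0],[-0.4,-15,35,0,0],[-0.4,-15,35,0,0],[-0.4,-15,35,0,0],[-0.4,-15,35,0,0]]'; python3 settle.py 2
python3 - <<'E'
from h import *
p=shot('top');save(p,'t12.png');print(manip.get_state()['clock'])
E
```

```text
(array([ 0.60789728, -0.08402985]), 0.048233214765787125, 0.018545620143413544, 79.08819580078125, 2096) (array([ 0.47168973, -0.05701844]), 0.044447362422943115, 0.01092304103076458, 79.7155990600586, 1505)
(array([ 0.60590041, -0.08390595]), 0.047726359218358994, 0.014416320249438286, 79.62309265136719, 1774) (array([ 0.47137526, -0.05722184]), 0.043918777257204056, 0.010016173124313354, 79.5025634765625, 1369)
clock: 19.55
position: [0.4992, -0.2381, 0.1938]
ee_rot: [-0.003, 0.996, -0.084, 0.006]
contact_force: [0.5, -0.7, -0.1]
width: 0.0259
19.7
```

View pics/t12.png

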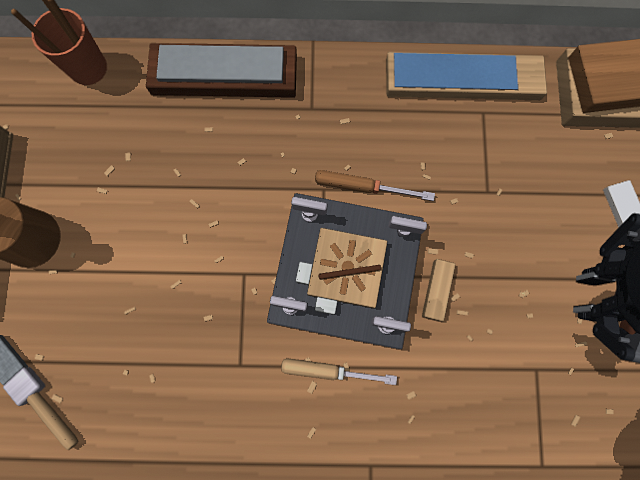

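Run:
```python
from h import *
for _ in range(2):
  p=shot('top')
  for uv in [(310,203),(289,303),(392,324),(408,224)]: print(*[np.round(bar(p,uv,.096,thr=t)[i],4) for t in (135,150) for i in (0,3)])
print(manip.get_state()['clock'],manip.get_state()['contact_force'])
```

```text
[0.6328 0.0533] 79.3356 [0.6331 0.0534] 79.3345
[0.4969 0.0778] 79.6928 [0.4956 0.0784] 79.315
[ 0.4718 -0.0594] 79.619 [ 0.4707 -0.0592] 79.6175
[ 0.608  -0.0841] 79.3854 [ 0.6084 -0.0842] 79.9294
[0.6328 0.0533] 79.3356 [0.6331 0.0534] 79.3345
[0.4969 0.0778] 79.3193 [0.4956 0.0784] 79.2386
[ 0.4718 -0.0594] 79.6209 [ 0.4707 -0.0591] 79.6194
[ 0.608  -0.0841] 79.3854 [ 0.6084 -0.0842] 79.9294
19.8 [0.41341333 0.27788307 0.2742188 ]
```

All four bars agree to within about half a degree and the stand has moved less than 1 mm. Handing in.

```bash
python3 -c "
from rig import manip
print(manip.sign_off())"
```

```text
the job is handed in; nothing more can be done
None
```

I turned the slack screw about 69.5° clockwise, following the thread down, until its handle lay along the other three. Then I let go, backed the arm clear and handed in at about 19.8 s.

- **Last checks (top view):** The slack bar is at 79.4 to 79.9° and the other three are at 79.2 to 79.7°. The stand moved by less than about 1 mm, and nothing was touching the gripper. I did not see the feet or measure their load; I judged that only from the handle angle.
- **Failed first grasps:**
  - The first grip closed on nothing, because the pad tips showed about 45 mm behind the reported TCP in both cameras.
  - The second grip closed on the hub under the bar at 19.6 mm, pressing sideways with about 5 N.
  - The third grip held the bar at 11.4 mm, with about 6 N of side push at first, and made the whole turn.
- **Tool tilt:** The tool drifted up to 4° out of vertical while I was positioning it. I brought it back to about 1° before gripping.

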